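# Hold the air-filter cover on the incubator for fastening

### The job

Be my third hand at the transport incubator: pick up its beige air-filter cover by the intake cowl and hold it up over the filter port in the end of the machine, upright, with its two thumbscrews over the two brass bushes. Press it squarely onto the rubber seal with a steady push of about 12 N, so that the seal is squeezed all round but never crushed, keep that push for at least three seconds, and finish still gripping and pressing, because I do up the thumbscrews while you hold. Leave everything else on the counter alone.

Things in the scene. Friction and masses are not known exactly. Their poses are not given: they have to be found in the camera images.
- cover_center (a point): Loose beige air-filter cover, 0.17-0.34 kg, standing upright on the counter: this point is 45 mm above its underside, in the middle of its cowl. Axes: x along the plate's width, y from cowl to the plate's back, z up. The cowl, to be gripped, is a solid darker beige block 44 mm wide (x), reaching 35 mm either side in y and from the underside to 70 mm up; its x faces are flat and plain
- cover_back (a point): centre of the flat back of the cover's plate, 40 mm along +y from cover_center; axes as the cover's. The plate is 150 mm wide (x), 90 mm high (20 mm higher than the cowl) and 5 mm thick
- screw_near (a point): back of the plate behind the thumbscrew on the cover's -x side (nearer the robot), 63 mm from the plate's centre, at mid height; axes as the cover's. The thumbscrew's orange knob is 20 mm in diameter and stands 18 mm out from the plate's front
- screw_far (a point): the same for the thumbscrew on the cover's +x side
- port (a point): centre of the filter port in the end face of the incubator base, in the front plane of the free seal, 135 mm above the counter. Axes: x across the end face, y into the machine (the way to press), z up. The seal is a dark rubber frame 110 x 78 mm, 10 mm wide, 8 mm proud of the face, round a white filter. It yields as a spring: 3.4 N per mm in all (12 N at 3.5 mm), crushed solid at 6.5 mm (22 N)
- bush_near (a point): brass threaded bush in the end face on the port's -x side (nearer the robot), 63 mm from the port's centre and at its height; a visible brass ring 16 mm in diameter; point lies in the plane of the end face (8 mm behind the uncompressed seal); axes as the incubator's
- bush_far (a point): the same on the port's +x side
- seal_top (a joint): squeeze of the top strip of the rubber seal in m: 0 free, 0.0035 at a good push, 0.0065 crushed solid; 0.85 N per mm for this strip
- seal_bottom (a joint): squeeze of the bottom strip of the rubber seal in m: 0 free, 0.0035 at a good push, 0.0065 crushed solid; 0.85 N per mm for this strip
- seal_near (a joint): squeeze of the upright strip of the rubber seal on the -x (robot's) side in m, as the others
- seal_far (a joint): squeeze of the upright strip of the rubber seal on the +x side in m, as the others
- cover: the same cover, origin at its underside below cover_center, same axes
- incubator: fixed beige incubator base; origin on the counter below the middle of its flat upright end face (8 mm behind and 135 mm below port), which faces the right-hand side of the counter; same axes. 400 mm wide in x, 840 mm long in +y; deck 185 mm above the counter, tray rim and orange latches on it up to 215 mm
- battery_hatch: bystander: loose blue battery hatch, 120 mm wide, 70 mm high, with a grey block 50 mm wide on its front; stands upright on the counter like the cover, sometimes where you might expect the cover; origin at its underside. Not wanted now
- old_filter: bystander: used white pleated filter, 88 x 54 x 22 mm, lying flat; origin at its underside
- spray_bottle: bystander: white bottle with blue cap, 64 mm in diameter, 170 mm high; origin at its underside
- screwdriver: bystander: the colleague's screwdriver, lying down
- torch: bystander: black pocket torch 127 mm long, lying down
- tape: bystander: roll of white tape, 90 mm in diameter, 25 mm high, lying flat
Mind the look-alikes: they are no part of the job. What is shaped like the cover but turquoise is not meant.

How it is judged:
By the outcome, as a careful person would: the job done as asked, in the order asked, and still so for the second after the job is handed in, while the arm keeps its last pose, push and grip.
It also fails if it takes over 56 s, if anything falls off the work surface, if the arm or the gripper's body presses on something with over 40 N, if the wrist force passes 120 N, or if a joint passes its speed limit or range.

### The arm

A 7-joint arm with a two-finger parallel gripper is mounted at the origin on the work surface. World frame = base frame: x ahead of the robot, y to its left, z up, the work surface at z = 0. Lengths are in m, angles in rad, forces in N, time in s.
With the tool pointing down it reaches from about 0.425 to 0.875 m from the base axis. Payload 8.4 kg.
Tool frame: the origin (TCP) lies at the very end of the fingers, on their centre line; the grasp point (between the pads) lies 19 mm behind it; y points along the fingers, z is the direction in which the jaws open and shut, and the axes are right-handed (so a half turn about y gives the same grasp; the last joint's range is limited). The gripper opens to 87 mm and grips with 3 to 60 N. Pads are 19 mm wide; open, the fingers measure 117 mm over their backs; the gripper's body (75 mm by 190 mm) begins 51 mm behind the grasp point.
Start: joints at [-1.438, 0.333, 0.04, 1.465, -0.013, 1.343, -0.059], TCP at [0.149, 0.633, 0.223] pointing down, gripper open.
Joint ranges: [-2.58, 2.58], [-0.38, 2.09], [-1.3, 1.39], [0.25, 2.4], [-1.5, 4.64], [0.08, 2.09], [-2.65, 2.65]. Speed limits (rad/s): [2.22, 2.22, 2.79, 2.79, 3.14, 3.14, 3.14].

### API

Orientations are given as a unit quaternion [w, x, y, z].
In Python, from station import arm gives the robot as it stands.
- The arm moves only by the shell command python3 -m inch 'ROWS' [FORCE]. ROWS is JSON, a list of rows, each a list of 7 numbers: the shift along the world's x, y, z in mm, then the turn, a rotation vector about the world's x, y, z in degrees, then the closure in counts, from 0 (fully open) to 255 (shut). In form: [[x, y, z, ax, ay, az, hand], ...]. A call has 1 to 20 rows; each row shifts and turns the commanded pose from where the row before left it; what a row does not reach is not made up. A row lasts 1/8 s, in which the tool goes at most 62.5 mm and 10.7 degrees, less where a joint would pass 70% of its speed; a pose out of reach is approached as far as the arm can. A call with a gripper value outside its range is refused whole. The fingers move at their own pace and stop on an object; FORCE is the grip in N (left out, the last holds). Time passes only in rows, so rows that do not move let the fingers close. It gives the time, the measured TCP pose, the force and the opening at its end, in the units of the state.
- arm.sense(): the state, without advancing time (a new reading comes with each control period).
- arm.get_image(name): name is "scene" or "top"; returns a dict with "frame" (400x640x3 uint8, red, green, blue), "K" (3x3 intrinsics, pixels), "k1" (the pictures are not rectified: a ray, as slopes to the right and down, at radius r is drawn at 1 + k1 r^2 times it, then the intrinsics apply), "R" (3x3) and "t" (3): a world point X has camera coordinates R X + t. Camera axes: x right, y down, z forward; pixel columns grow to the right and rows downward; lengths in m; the calibration is good to about 2 mm. A picture is of the moment at which its call begins. There is no depth.
- arm.close_job(): hands the job in, once; it reports no verdict.
The state is a dict: "time_s": time; "q": joint angles; "qd": joint speeds; "effort": joint torques, N m; "tool_pos": TCP position; "ee_rot": TCP orientation; "wrist_force": force on the tool from outside, world axes, zero at the start; "wrist_torque": the same for the moment, N m; "finger_gap": finger opening in m.
Only numpy, scipy, OpenCV 4.12 (cv2) and the standard library are available. Lean on these libraries where they do the work, as an engineer would, in place of code of your own. Each camera call takes 0.05 s, during which the arm holds its last target.

## Working session

There is one attempt and no reset: what is moved stays moved. The work goes in short steps, Python scripts to look and compute and a shell command to move; the robot and the scene stay as the last step left them, time stands still between calls to the robot, and variables do not carry over. Pictures are saved under pics/ and viewed, and the job is handed in when it is done.

```bash
ls; mkdir -p pics; python3 - <<'E'
from station import arm
import cv2,json
s=arm.sense();print(s)
for n in("scene","top"):
    d=arm.get_image(n);cv2.imwrite(f"pics/{n}0.png",d["frame"][:,:,::-1]);print(n,d["K"],d["k1"],d["R"],d["t"])
E
```

```text
pics
{'time_s': 0.0, 'q': array([-1.4381969 ,  0.3339142 ,  0.039876  ,  1.46629247, -0.01341329,
        1.34327125, -0.05850677]), 'qd': array([-1.97838350e-04,  2.54547807e-05,  1.21186779e-03, -1.69586709e-03,
        8.05031944e-04, -5.15676812e-04,  9.72977525e-05]), 'effort': array([-4.04831353e-04, -6.56347346e+01,  1.33454975e+00, -4.03807640e+01,
       -5.98618481e-02,  4.44313686e-02,  1.65000697e-04]), 'tool_pos': array([0.1492416 , 0.6321514 , 0.22164678]), 'ee_rot': array([-0.70178988,  0.70293307, -0.08181207,  0.08174874]), 'wrist_force': array([-0.18908715,  0.74874898, -0.03142568]), 'wrist_torque': array([-0.01189032,  0.04989147, -0.00751776]), 'finger_gap': 0.0870960079445074}
scene [[444.49194465   0.         314.08268994]
 [  0.         444.49194465 189.07819413]
 [  0.           0.           1.        ]] -0.06982581232450978 [[-0.28268064  0.95921181 -0.00208659]
 [ 0.60749087  0.17734385 -0.77427644]
 [-0.74232507 -0.22014054 -0.63284409]] [ 0.34451392 -0.17355798  1.60324127]
top [[379.34706539   0.         318.14257212]
 [  0.         379.34706539 198.72304027]
 [  0.           0.           1.        ]] -0.034130489556963926 [[ 0.02522753 -0.99956842  0.01505146]
 [-0.99247455 -0.02684749 -0.11947168]
 [ 0.11982421 -0.01192421 -0.99272351]] [-0.20953968  0.53873324  0.92145068]
```

View pics/scene0.png

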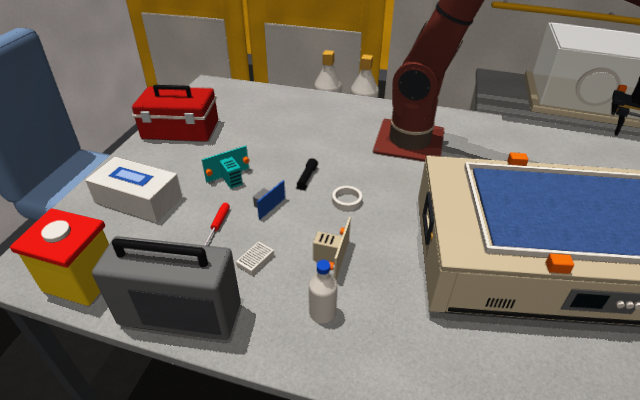

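View pics/top0.png

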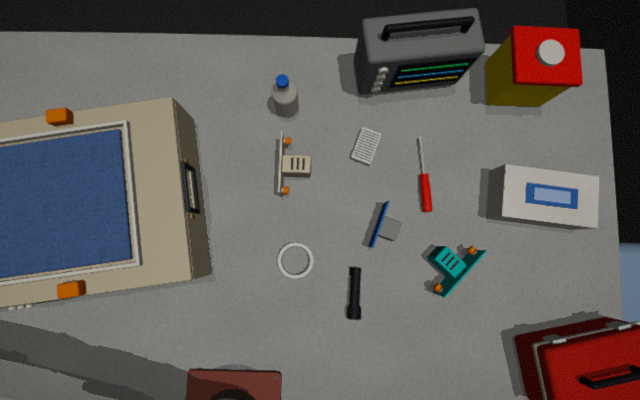

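```bash
python3 - <<'E'
import cv2
t=cv2.imread("pics/top0.png");s=cv2.imread("pics/scene0.png")
cv2.imwrite("pics/c1.png",cv2.resize(t[110:220,250:340],None,fx=6,fy=5.4545,interpolation=cv2.INTER_CUBIC)[:600])
cv2.imwrite("pics/c2.png",cv2.resize(t[90:290,150:220],None,fx=6,fy=3,interpolation=cv2.INTER_CUBIC))
cv2.imwrite("pics/c3.png",cv2.resize(s[205:285,300:370],None,fx=7,fy=7,interpolation=cv2.INTER_CUBIC))
cv2.imwrite("pics/c4.png",cv2.resize(s[145:325,410:450],None,fx=6,fy=3.333,interpolation=cv2.INTER_CUBIC))
E
```

```text
(no output)
```

View pics/c1.png

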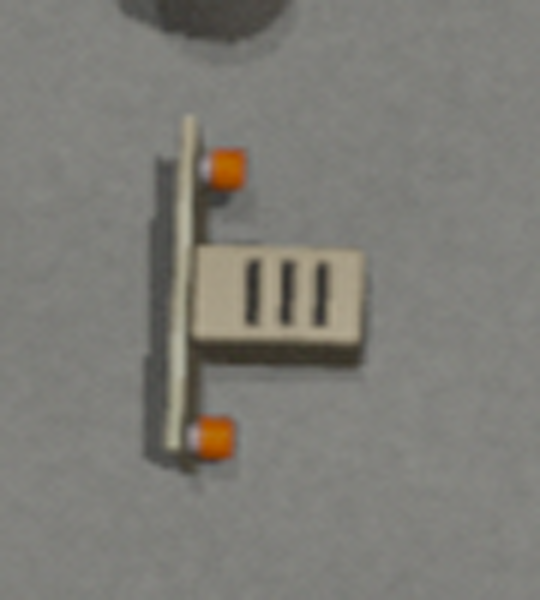

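View pics/c2.png

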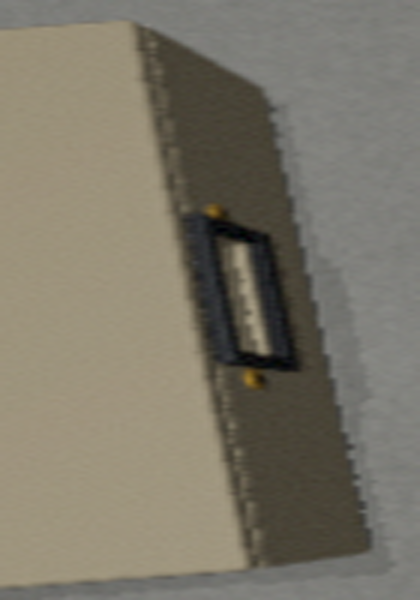

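View pics/c3.png

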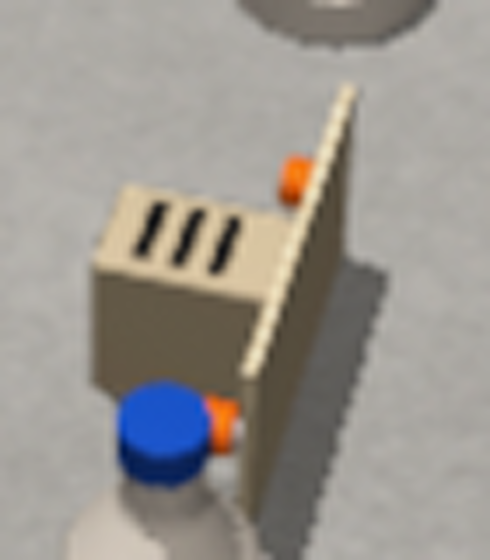

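View pics/c4.png

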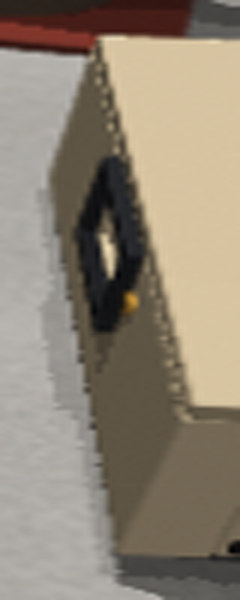

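```bash
cat > h.py <<'E'
import numpy as np,cv2
from scipy.optimize import least_squares
CAM={"scene":(444.49194465,314.08268994,189.07819413,-0.06982581232450978,[[-0.28268064,0.95921181,-0.00208659],[0.60749087,0.17734385,-0.77427644],[-0.74232507,-0.22014054,-0.63284409]],[0.34451392,-0.17355798,1.60324127]),
"top":(379.34706539,318.14257212,198.72304027,-0.034130489556963926,[[0.02522753,-0.99956842,0.01505146],[-0.99247455,-0.02684749,-0.11947168],[0.11982421,-0.01192421,-0.99272351]],[-0.20953968,0.53873324,0.92145068])}
def proj(cam,X):
    f,cx,cy,k,R,t=CAM[cam];X=np.atleast_2d(X)
    c=X@np.array(R).T+np.array(t);s=c[:,:2]/c[:,2:]
    r2=(s**2).sum(1,keepdims=True);return s*(1+k*r2)*f+[cx,cy]
def W(p,P):
    c,s=np.cos(p[2]),np.sin(p[2]);P=np.atleast_2d(P)
    return np.c_[c*P[:,0]-s*P[:,1]+p[0],s*P[:,0]+c*P[:,1]+p[1],P[:,2]]
def fit(obs,p0):
    def res(p): return np.concatenate([(proj(c,W(p,P))[0]-uv) for c,P,uv in obs])
    r=least_squares(res,p0,loss="soft_l1");return r.x,res(r.x).reshape(-1,2)
def crop(u,v,fx,fy,ox,oy): return np.array([(u+.5)/fx-.5+ox,(v+.5)/fy-.5+oy])
E
cat > fit0.py <<'E'
from h import *
T=lambda u,v:crop(u,v,6,3,150,90)
S=lambda u,v:crop(u,v,6,3.333,410,145)
inc=[("top",[.063,0,.135],T(213,211)),("top",[-.063,0,.135],T(255,379)),
("top",[.2,0,0],T(268,95)),("top",[-.2,0,0],T(370,548)),
("top",[.055,-.008,.096],T(268,232)),("top",[-.055,-.008,.096],T(297,370)),
("scene",[.063,0,.135],S(131,301)),("scene",[.2,0,0],S(118,555)),("scene",[-.2,0,0],S(50,178))]
p,r=fit(inc,[.45,.45,0]);print("inc",p.round(4),np.degrees(p[2]));print(r.round(1))
A=lambda u,v:crop(u,v,6,5.4545,250,110)
B=lambda u,v:crop(u,v,7,7,300,205)
cov=[("top",[.022,-.035,.07],A(363,248)),("top",[-.022,-.035,.07],A(363,342)),
("top",[.075,.0375,.09],A(191,116)),("top",[-.075,.0375,.09],A(174,448)),
("top",[.063,.017,.055],A(246,150)),
("scene",[.022,-.035,.07],B(92,265)),("scene",[-.022,-.035,.07],B(125,187)),
("scene",[-.075,.04,.09],B(355,88)),("scene",[.075,.04,.09],B(260,377)),("scene",[.022,-.035,0],B(93,385))]
q,r2=fit(cov,[.45,.2,0]);print("cov",q.round(4),np.degrees(q[2]));print(r2.round(1))
if __name__=="__main__":
  for cam in("top","scene"):
    im=cv2.imread(f"pics/{cam}0.png");k=5
    big=cv2.resize(im,None,fx=k,fy=k,interpolation=cv2.INTER_CUBIC)
    def poly(pose,P,col):
        uv=((proj(cam,W(pose,P))+.5)*k).astype(np.int32);cv2.polylines(big,[uv],True,col,1)
    for h,w,y in((.055,.039,-.008),(.045,.029,-.008)): poly(p,[[sx*h,y,.135+sz*w] for sx,sz in((1,1),(1,-1),(-1,-1),(-1,1))],(0,255,0))
    poly(p,[[sx*.2,0,z] for sx,z in((1,0),(1,.185),(-1,.185),(-1,0))],(0,0,255))
    for b in(.063,-.063): poly(p,[[b+.008*np.cos(a),0,.135+.008*np.sin(a)] for a in np.arange(0,6.3,.3)],(255,0,0))
    for z in(.07,0): poly(q,[[sx*.022,y,z] for sx,y in((1,.035),(1,-.035),(-1,-.035),(-1,.035))],(0,255,0))
    for y in(.035,.04): poly(q,[[sx*.075,y,z] for sx,z in((1,0),(1,.09),(-1,.09),(-1,0))],(0,0,255))
    for b in(.063,-.063): poly(q,[[b+.01*np.cos(a),.017,.045+.01*np.sin(a)] for a in np.arange(0,6.3,.3)],(255,0,0))
    if cam=="top":
        cv2.imwrite("pics/o_top.png",big[90*k:210*k,170*k:320*k][:600,:800])
    else:
        a=big[140*k:260*k,400*k:460*k];b=big[205*k:325*k,300*k:390*k];cv2.imwrite("pics/o_sc.png",np.hstack([a[:600],b[:600]]))
E
python3 fit0.py
```

```text
inc [0.5478 0.1007 0.1738] 9.957999359058366
[[-0.4  1.1]
 [-1.5 -0.3]
 [ 2.   1. ]
 [ 2.2  0.5]
 [-0.4  0.4]
 [-0.1  0.1]
 [ 1.1  1.8]
 [-1.5  8.4]
 [-0.9  8.1]]
cov [ 0.6255 -0.1379 -0.0033] -0.18721232822343317
[[ 0.2 -0.1]
 [-0.3  0.3]
 [-0.4 -0.1]
 [-0.1  0.4]
 [-0.5  2.7]
 [-0.4  0.3]
 [-0.2 -0.4]
 [ 0.2  0.3]
 [-0.6  0.5]
 [-0.5  1.8]]
```

View pics/o_top.png

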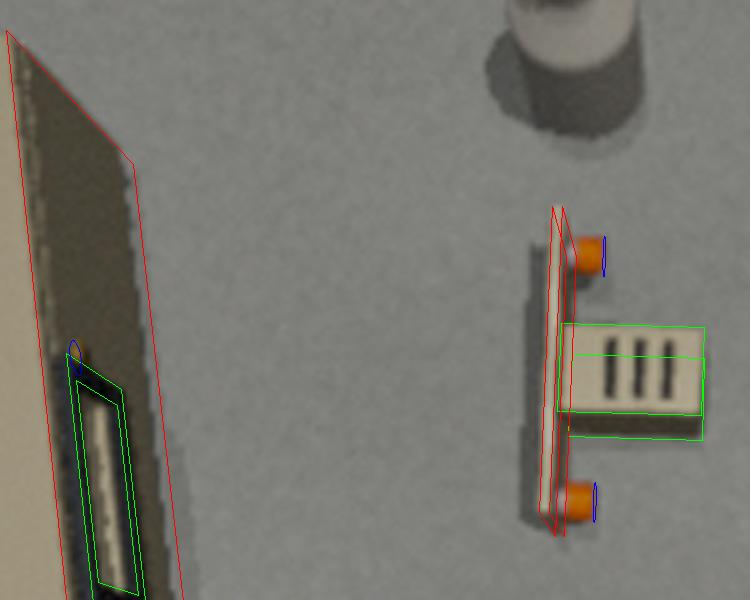

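View pics/o_sc.png

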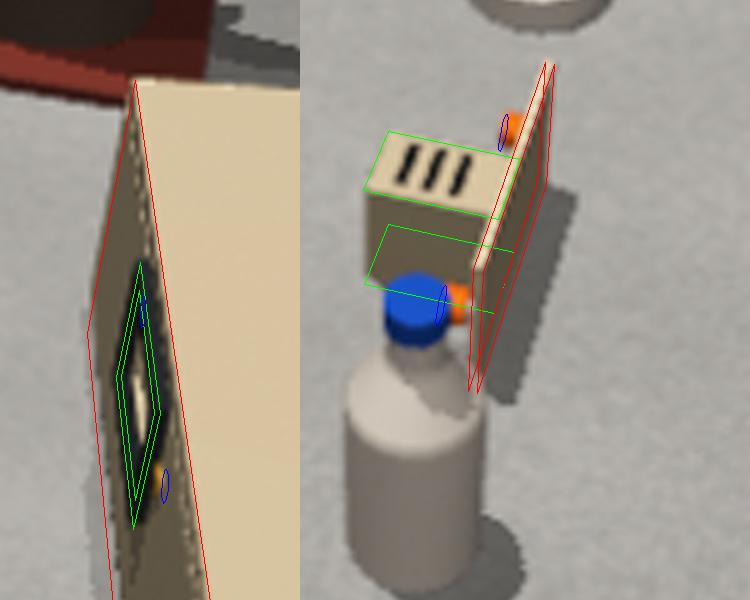

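```bash
python3 - <<'E'
import cv2
t=cv2.imread("pics/top0.png");s=cv2.imread("pics/scene0.png")
cv2.imwrite("pics/c5.png",cv2.resize(t[155:221,175:205],None,fx=9,fy=9,interpolation=cv2.INTER_CUBIC))
cv2.imwrite("pics/c6.png",cv2.resize(s[180:250,415:445],None,fx=8,fy=8,interpolation=cv2.INTER_CUBIC))
E
```

```text
(no output)
```

View pics/c5.png

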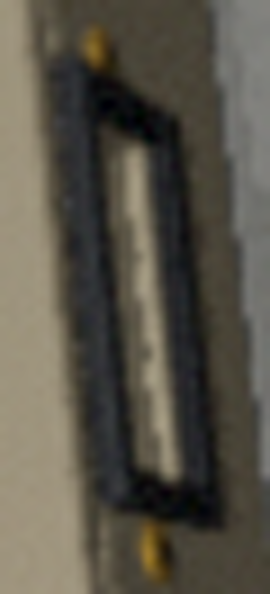

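View pics/c6.png

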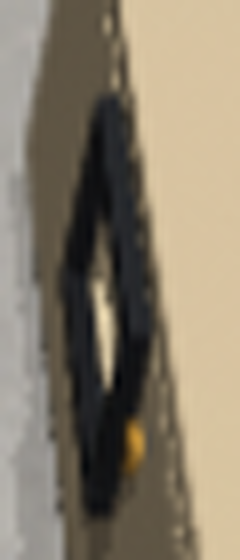

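```bash
python3 - <<'E'
s=open('fit0.py').read()
a=s.index("inc=[");b=s.index("p,r=")
new='''T=lambda u,v:crop(u,v,9,9,175,155)
S=lambda u,v:crop(u,v,8,8,415,180)
inc=[("top",[.063,0,.135],T(97,45)),("top",[-.063,0,.135],T(155,550)),
("top",[.055,-.008,.096],T(180,118)),("top",[-.055,-.008,.096],T(222,525)),
("top",[.055,0,.174],T(55,58)),("top",[-.055,0,.174],T(103,497)),
("scene",[.063,0,.135],S(136,447)),("scene",[-.055,-.008,.174],S(107,97)),("scene",[.055,-.008,.096],S(95,515)),("scene",[-.055,-.008,.096],S(65,275)),("scene",[.055,0,.174],S(152,333))]
'''
open('fit0.py','w').write(s[:a]+new+s[b:])
E
python3 fit0.py; python3 - <<'E'
import sys;sys.path.insert(0,'.')
import os;os.chdir('.')
from fit0 import *
for c in("top","scene"):
    o=[x for x in inc if x[0]==c];pp,rr=fit(o,p);print(c,pp.round(4),np.degrees(pp[2]))
# free z
def res(v): return np.concatenate([(proj(c,W(v[:3],np.array(P)+[0,0,v[3]]))[0]-uv) for c,P,uv in inc])
print(least_squares(res,[*p,0],loss="soft_l1").x.round(4))
print(np.degrees(p[2]),"port",W(p,[0,-.008,.135]))
E
```

```text
inc [0.5476 0.0988 0.1682] 9.637337699905933
[[ 0.3  1.6]
 [-0.5  0.2]
 [ 0.2 -0.1]
 [ 0.4  0.4]
 [-0.6 -0.2]
 [-0.8  1.1]
 [ 0.   1.1]
 [-1.   0.1]
 [-1.2  1.3]
 [-0.4  0.8]
 [ 0.5  0.9]]
cov [ 0.6255 -0.1379 -0.0033] -0.18721232822343317
[[ 0.2 -0.1]
 [-0.3  0.3]
 [-0.4 -0.1]
 [-0.1  0.4]
 [-0.5  2.7]
 [-0.4  0.3]
 [-0.2 -0.4]
 [ 0.2  0.3]
 [-0.6  0.5]
 [-0.5  1.8]]
inc [0.5476 0.0988 0.1682] 9.637337699905933
[[ 0.3  1.6]
 [-0.5  0.2]
 [ 0.2 -0.1]
 [ 0.4  0.4]
 [-0.6 -0.2]
 [-0.8  1.1]
 [ 0.   1.1]
 [-1.   0.1]
 [-1.2  1.3]
 [-0.4  0.8]
 [ 0.5  0.9]]
cov [ 0.6255 -0.1379 -0.0033] -0.18721232822343317
[[ 0.2 -0.1]
 [-0.3  0.3]
 [-0.4 -0.1]
 [-0.1  0.4]
 [-0.5  2.7]
 [-0.4  0.3]
 [-0.2 -0.4]
 [ 0.2  0.3]
 [-0.6  0.5]
 [-0.5  1.8]]
top [0.5486 0.0985 0.1752] 10.037840961322868
scene [0.5442 0.0996 0.1544] 8.84757311359172
[0.5481 0.0982 0.1684 0.0029]
9.637337699905933 port [[0.54893352 0.09091079 0.135     ]]
```

View pics/o_sc.png

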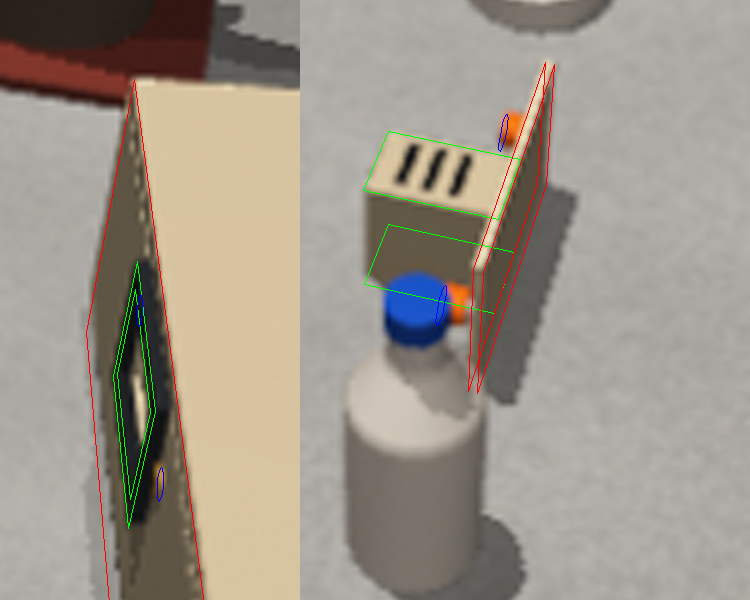

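View pics/o_top.png

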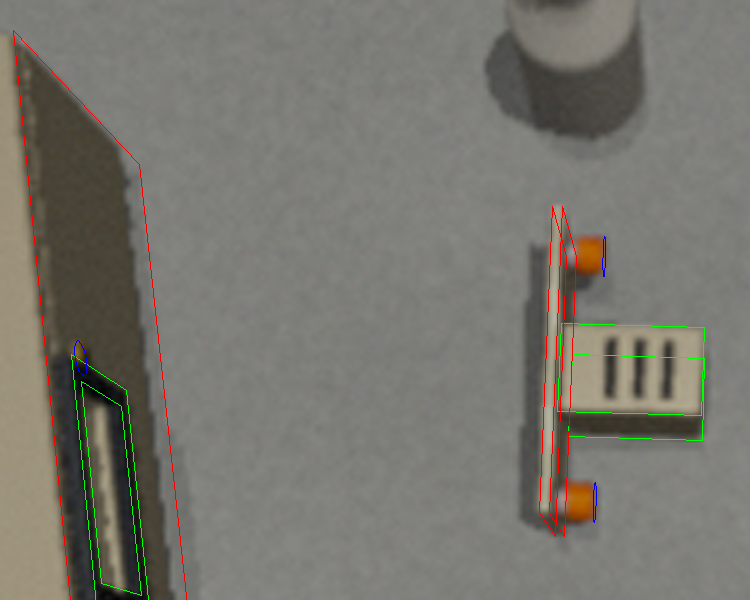

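```bash
python3 - <<'E' | grep -v '\[\['
from fit0 import *
# bottle: cap top z=.17, top view (282,78) scene cap top (323,266)
def ray(cam,uv,z):
    r=least_squares(lambda a: (proj(cam,[a[0],a[1],z])[0]-uv),[.6,0]);return r.x.round(4)
print("cap",ray("top",[281.5,78.5],.17),ray("scene",[323.5,265.5],.17))
# yaw from lines
for nm,z,y,x,a,b in(("deck",.185,0,.2,(172.8,97.3),(191.7,279.3)),("sealbot",.096,-.008,.055,crop(180,118,9,9,175,155),crop(222,525,9,9,175,155))):
    sl=(b[0]-a[0])/(b[1]-a[1])
    def f(v):
        uv=proj("top",W([p[0],p[1],v[0]],[[x,y,z],[-x,y,z]]));return [(uv[1,0]-uv[0,0])/(uv[1,1]-uv[0,1])-sl]
    print(nm,np.degrees(least_squares(f,[.17]).x))
from scipy.spatial.transform import Rotation as Ro
from station import arm
s=arm.sense();q=s["ee_rot"];print(str(Ro.from_quat([q[1],q[2],q[3],q[0]]).as_matrix().round(4).tolist()))
for c in CAM: print(c,-np.array(CAM[c][4]).T@np.array(CAM[c][5]))
E
```

```text
inc [0.5476 0.0988 0.1682] 9.637337699905933
 [-0.5  0.2]
 [ 0.2 -0.1]
 [ 0.4  0.4]
 [-0.6 -0.2]
 [-0.8  1.1]
 [ 0.   1.1]
 [-1.   0.1]
 [-1.2  1.3]
 [-0.4  0.8]
 [ 0.5  0.9]]
cov [ 0.6255 -0.1379 -0.0033] -0.18721232822343317
 [-0.3  0.3]
 [-0.4 -0.1]
 [-0.1  0.4]
 [-0.5  2.7]
 [-0.4  0.3]
 [-0.2 -0.4]
 [ 0.2  0.3]
 [-0.6  0.5]
 [-0.5  1.8]]
cap [ 0.7975 -0.1045] [ 0.7958 -0.1037]
deck [9.80873941]
sealbot [9.47080207]
scene [1.39294849 0.05325602 0.88093877]
top [ 0.4295531  -0.18399804  0.982263  ]
```

```bash
python3 -m inch '[[0,0,60,0,0,0,0],[0,0,60,0,0,0,0],[0,0,60,0,0,0,0],[28,-45.5,0,0,0,-4.5,0],[28,-45.5,0,0,0,-4.5,0],[28,-45.5,0,0,0,-4.5,0],[28,-45.5,0,0,0,-4.5,0],[28,-45.5,0,0,0,-4.5,0],[28,-45.5,0,0,0,-4.5,0],[28,-45.5,0,0,0,-4.5,0],[28,-45.5,0,0,0,-4.5,0],[28,-45.5,0,0,0,-4.5,0],[28,-45.5,0,0,0,-4.5,0],[28,-45.5,0,0,0,-4.5,0],[28,-45.5,0,0,0,-4.5,0],[28,-45.5,0,0,0,-4.5,0],[28,-45.5,0,0,0,-4.5,0],[28,-45.5,0,0,0,-4.5,0],[28,-45.5,0,0,0,-4.9,0],[0,0,0,0,0,0,0]]' 60
cat > st.py <<'E'
from station import arm
from scipy.spatial.transform import Rotation as Ro
import numpy as np
s=arm.sense();q=s["ee_rot"];M=Ro.from_quat([q[1],q[2],q[3],q[0]]).as_matrix()
print("t",s["time_s"],"pos",(s["tool_pos"]*1000).round(1),"F",s["wrist_force"].round(2),"T",s["wrist_torque"].round(3),"gap",round(s["finger_gap"]*1000,1))
print("toolz yaw",np.degrees(np.arctan2(M[1,2],M[0,2])).round(2),"zz",M[2,2].round(4),"y",M[:,1].round(4),"q",s["q"].round(2))
E
python3 st.py
```

```text
time_s: 2.6
tool_pos: [0.5976, -0.0998, 0.401]
ee_rot: [-0.515, 0.518, -0.483, 0.483]
wrist_force: [-0.2, -1.0, 0.3]
finger_gap: 0.087
t 2.6 pos [597.6 -99.8 401. ] F [-0.15 -0.98  0.26] T [-0.055  0.064  0.042] gap 87.0
toolz yaw 3.88 zz -0.003 y [-0.0028 -0.0035 -1.    ] q [-0.58  0.27  0.88  1.29 -0.21  1.68  0.33]
```

```bash
python3 -m inch '[[0,0,0,0,0,0,50],[28,-41,0,0,0,-4.1,50],[0,0,-55,0,0,0,50],[0,0,-55,0,0,0,50],[0,0,-55,0,0,0,50],[0,0,-55,0,0,0,50],[0,0,-30,0,0,0,50],[0,0,0,0,0,0,50],[0,0,0,0,0,0,50]]'
python3 st.py
python3 - <<'E'
from station import arm
import cv2
d=arm.get_image("top");cv2.imwrite("pics/t1.png",cv2.resize(d["frame"][80:240,180:400,::-1],None,fx=3.6,fy=3.6,interpolation=cv2.INTER_CUBIC))
E
```

```text
time_s: 3.72
tool_pos: [0.6262, -0.1356, 0.1544]
ee_rot: [0.502, -0.501, 0.498, -0.499]
wrist_force: [-0.4, 0.1, -0.2]
finger_gap: 0.07
t 3.725 pos [ 626.2 -135.6  154.4] F [-0.38  0.1  -0.23] T [-0.078  0.04   0.051] gap 70.0
toolz yaw 0.31 zz 0.0022 y [ 2.2e-03  4.0e-04 -1.0e+00] q [-0.48  0.46  0.84  1.61 -0.36  1.23  0.43]
```

View pics/t1.png

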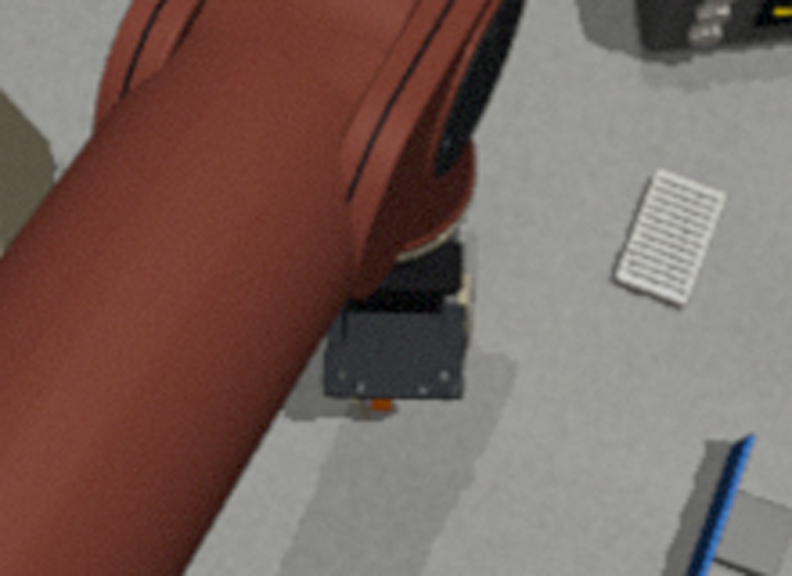

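```bash
python3 -m inch '[[-0.5,-5,-20,0,0,-0.5,50],[0,0,-30,0,0,0,50],[0,0,-30,0,0,0,50],[0,0,-25,0,0,0,50],[0,0,-13,0,0,0,50],[0,0,-10,0,0,0,50],[0,0,0,0,0,0,50],[0,0,0,0,0,0,50]]'
python3 st.py
python3 - <<'E'
from station import arm
import cv2
d=arm.get_image("scene");cv2.imwrite("pics/s1.png",cv2.resize(d["frame"][130:330,240:480,::-1],None,fx=3,fy=3,interpolation=cv2.INTER_CUBIC))
E
```

```text
time_s: 4.78
tool_pos: [0.6254, -0.1416, 0.0254]
ee_rot: [-0.499, 0.498, -0.501, 0.502]
wrist_force: [-0.1, -0.3, -0.0]
finger_gap: 0.0704
t 4.775 pos [ 625.4 -141.6   25.4] F [-0.09 -0.28 -0.02] T [-0.068 -0.003  0.001] gap 70.4
toolz yaw -0.29 zz 0.0011 y [ 1.1e-03 -1.0e-04 -1.0e+00] q [-0.41  0.59  0.76  1.72 -0.47  1.02  0.51]
```

View pics/s1.png

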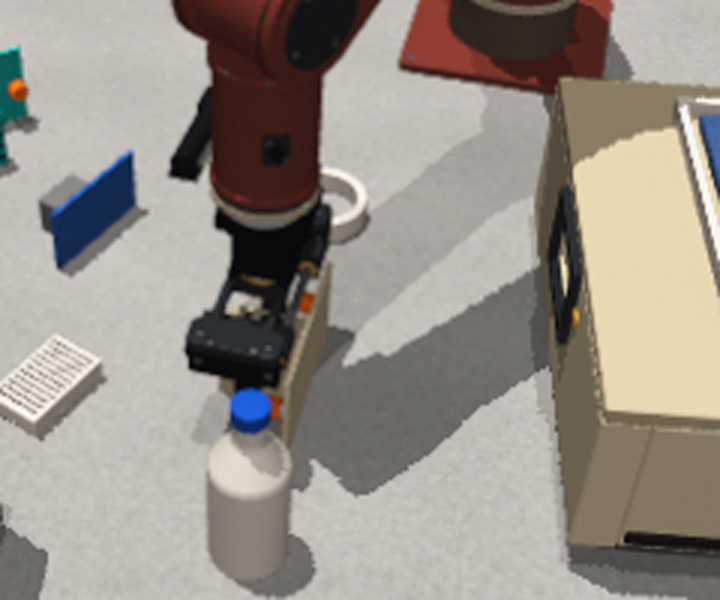

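```bash
python3 -m inch '[[0,0,0,0,0,0,120],[0,0,0,0,0,0,160],[0,0,0,0,0,0,200],[0,0,0,0,0,0,200],[0,0,0,0,0,0,200],[0,0,0,0,0,0,200],[0,0,0,0,0,0,200]]' 55
python3 st.py
python3 -m inch '[[0,0,5,0,0,0,200],[0,0,15,0,0,0,200],[0,0,0,0,0,0,200],[0,0,0,0,0,0,200]]'
python3 st.py
```

```text
time_s: 5.7
tool_pos: [0.6249, -0.1414, 0.0246]
ee_rot: [-0.499, 0.499, -0.501, 0.501]
wrist_force: [-0.9, -0.2, 2.1]
finger_gap: 0.0434
t 5.7 pos [ 624.9 -141.4   24.6] F [-0.92 -0.17  2.13] T [-0.051  0.037  0.013] gap 43.4
toolz yaw -0.28 zz 0.0001 y [ 1.e-04  0.e+00 -1.e+00] q [-0.41  0.59  0.76  1.72 -0.47  1.02  0.51]
time_s: 6.2
tool_pos: [0.6249, -0.1413, 0.0447]
ee_rot: [-0.499, 0.499, -0.501, 0.501]
wrist_force: [-0.6, 1.0, -1.7]
finger_gap: 0.044
t 6.2 pos [ 624.9 -141.3   44.7] F [-0.61  1.04 -1.7 ] T [-0.129  0.056  0.015] gap 44.0
toolz yaw -0.28 zz 0.0004 y [ 4.e-04  2.e-04 -1.e+00] q [-0.42  0.57  0.77  1.71 -0.45  1.05  0.49]
```

```bash
python3 -m inch '[[0,0,20,0,0,0,200],[0,0,30,0,0,0,200],[0,0,20,0,0,0,200],[-8,20,0,0,0,1.25,200],[-8,20,0,0,0,1.25,200],[-8,20,0,0,0,1.25,200],[-8,20,0,0,0,1.25,200],[-8,20,0,0,0,1.25,200],[-8,20,0,0,0,1.25,200],[-8,20,0,0,0,1.25,200],[-7.5,20,0,0,0,1.3,200],[0,0,0,0,0,0,200],[0,0,0,0,0,0,200],[0,0,0,0,0,0,200]]'
python3 st.py
python3 - <<'E'
from station import arm
import cv2
d=arm.get_image("scene");cv2.imwrite("pics/s2r.png",d["frame"][:,:,::-1]);cv2.imwrite("pics/s2.png",cv2.resize(d["frame"][120:280,340:480,::-1],None,fx=3.7,fy=3.7,interpolation=cv2.INTER_CUBIC))
d=arm.get_image("top");cv2.imwrite("pics/t2r.png",d["frame"][:,:,::-1]);cv2.imwrite("pics/t2.png",cv2.resize(d["frame"][110:250,150:300,::-1],None,fx=4.2,fy=4.2,interpolation=cv2.INTER_CUBIC))
E
```

```text
time_s: 7.95
tool_pos: [0.5616, 0.0175, 0.1148]
ee_rot: [-0.54, 0.54, -0.456, 0.456]
wrist_force: [0.1, -0.2, -1.3]
finger_gap: 0.0434
t 7.95 pos [561.6  17.5 114.8] F [ 0.09 -0.19 -1.31] T [-0.106  0.019 -0.017] gap 43.4
toolz yaw 9.67 zz 0.0002 y [ 3.e-04 -4.e-04 -1.e+00] q [-0.79  0.3   0.8   1.85 -0.24  1.09  0.27]
```

View pics/s2.png

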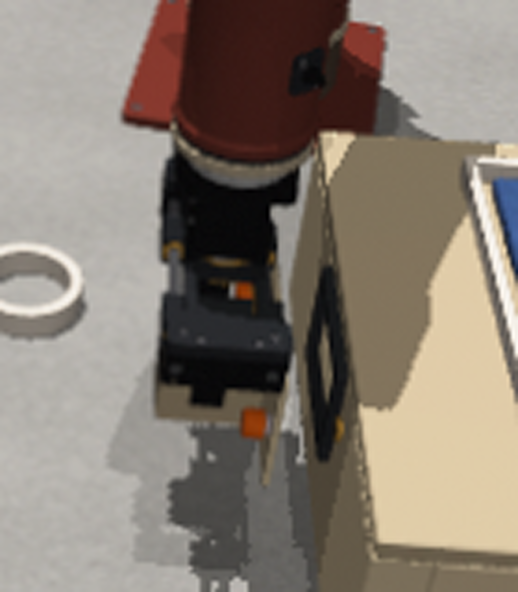

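View pics/t2.png

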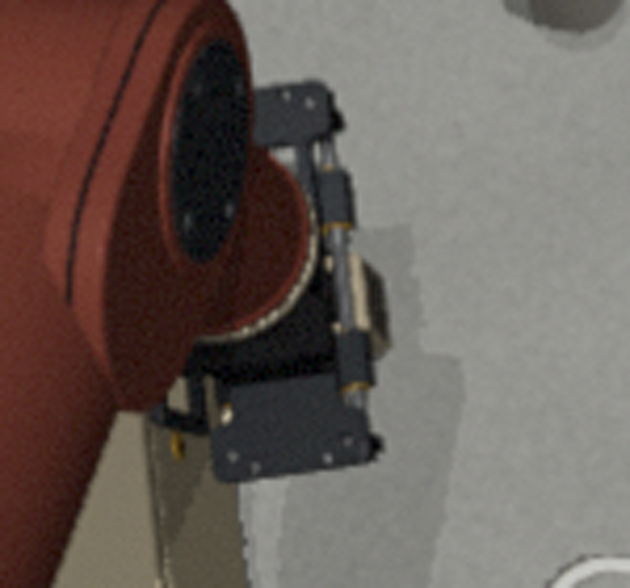

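```bash
cat > ov.py <<'E'
import sys
from h import *
def overlay(img,cam,tcp,yawdeg,inc,out,x0,y0,x1,y1,k,off=(0.,3.4,20.4)):
    y=np.radians(yawdeg);R=np.array([[np.cos(y),-np.sin(y)],[np.sin(y),np.cos(y)]])
    c=np.array(tcp[:2])+R@np.array(off[:2]);q=[c[0]/1e3,c[1]/1e3,y];z0=(tcp[2]+off[2])/1e3-.045
    big=cv2.resize(cv2.imread(img),None,fx=k,fy=k,interpolation=cv2.INTER_CUBIC)
    def poly(pose,P,col):
        uv=((proj(cam,W(pose,P))+.5)*k).astype(np.int32);cv2.polylines(big,[uv],True,col,1)
    for h,w,yy in((.055,.039,-.008),(.045,.029,-.008)): poly(inc,[[sx*h,yy,.135+sz*w] for sx,sz in((1,1),(1,-1),(-1,-1),(-1,1))],(0,255,0))
    for b in(.063,-.063):
        poly(inc,[[b+.008*np.cos(a),0,.135+.008*np.sin(a)] for a in np.arange(0,6.3,.3)],(255,0,0))
        poly(q,[[b+.01*np.cos(a),.017,z0+.045+.01*np.sin(a)] for a in np.arange(0,6.3,.3)],(255,0,0))
    for yy in(.035,.04): poly(q,[[sx*.075,yy,z0+z] for sx,z in((1,0),(1,.09),(-1,.09),(-1,0))],(0,0,255))
    poly(q,[[sx*.022,-.035,z0+z] for sx,z in((1,0),(1,.07),(-1,.07),(-1,0))],(0,0,255))
    cv2.imwrite(out,big[y0*k:y1*k,x0*k:x1*k])
E
python3 - <<'E'
from ov import *
overlay("pics/s2r.png","scene",[561.6,17.5,114.8],9.67,[.5476,.0988,.1695],"pics/os2.png",370,180,450,260,7)
E
```

```text
(no output)
```

View pics/os2.png

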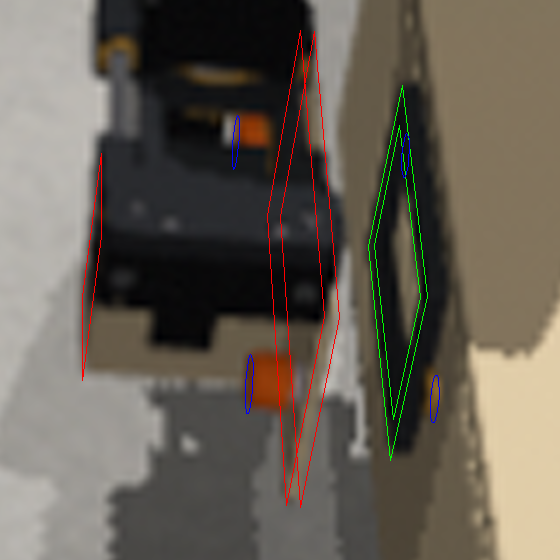

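```bash
cat > sil.py <<'E'
from h import *
def setup(cam,box):
    im=cv2.cvtColor(cv2.imread(f"pics/{cam}0.png"),cv2.COLOR_BGR2GRAY).astype(float)
    x0,y0,x1,y1=box;g=im[y0:y1,x0:x1];return g
BOX={"top":(176,152,204,220),"scene":(418,186,440,250)}
D={}
for c in BOX:
    g=setup(c,BOX[c]);lo,hi=np.percentile(g,8),np.percentile(g,50 if c=="top" else 45)
    print(c,lo,hi);D[c]=(g,lo)
def model(cam,v):
    x0,y0,x1,y1=BOX[cam];k=16
    P=[[sx*.055,y,.135+v[3]+sz*.039] for y in(-.008,0) for sx in(1,-1) for sz in(1,-1)]
    Q=[[sx*.046,-.008,.135+v[3]+sz*.030] for sx,sz in((1,1),(1,-1),(-1,-1),(-1,1))]
    out=[]
    for pts,hull in((P,1),(Q,0)):
        uv=(proj(cam,W(v[:3],pts))-[x0,y0]+.5)*k
        if hull: uv=cv2.convexHull(uv.astype(np.float32))[:,0]
        m=np.zeros(((y1-y0)*k,(x1-x0)*k),np.uint8);cv2.fillPoly(m,[np.round(uv*16-8).astype(np.int32)],255,shift=4)
        out.append(cv2.GaussianBlur(cv2.resize(m,(x1-x0,y1-y0),interpolation=cv2.INTER_AREA).astype(float)/255,(0,0),.45))
    return out
def cost(cam,v):
    g,lo=D[cam];m,h=model(cam,v)
    hi=75. if cam=="top" else 85.
    d=np.clip((hi-g)/(hi-lo-6),0,1)
    w=h<.02
    return (((m-d)**2)*w).sum()
if __name__=="__main__":
    from scipy.optimize import minimize
    for name,cams,zf in(("top",["top"],0),("scene",["scene"],0),("both",["top","scene"],0),("bothz",["top","scene"],1)):
        f=lambda a: sum(cost(c,[.5476+a[0]/1e3,.0988+a[1]/1e3,np.radians(9.7+a[2]),a[3]/1e3*zf]) for c in cams)
        best=min((minimize(f,s,method="Nelder-Mead",options=dict(initial_simplex=np.array(s)+np.r_[[np.zeros(4)],np.diag([3,3,1,3])])) for s in ([0,0,0,0.],[1,-1,.3,1.])),key=lambda r:r.fun)
        a=best.x;print(name,round(best.fun,2),(547.6+a[0]).round(2),(98.8+a[1]).round(2),(9.7+a[2]).round(2),a[3].round(2)*zf, "start",round(f([0,0,0,0]),2))
E
python3 sil.py
```

```text
top 30.0 69.0
scene 22.0 86.0
top 48.89 547.45 98.12 9.59 0.0 start 50.56
scene 8.04 546.92 97.75 9.98 0.0 start 13.87
both 57.2 547.14 97.85 9.85 0.0 start 64.43
bothz 57.12 547.33 97.78 9.89 0.49 start 64.43
```

```bash
python3 -m inch '[[-1.4,5.8,0,0,0,0.15,200],[-1,5.9,0,0,0,0,200],[-1,5.9,0,0,0,0,200],[-1,5.9,0,0,0,0,200],[-0.5,3,0,0,0,0,200],[0,0,0,0,0,0,200],[0,0,0,0,0,0,200],[0,0,0,0,0,0,200]]'
python3 st.py
python3 - <<'E'
from station import arm
import cv2
d=arm.get_image("scene");cv2.imwrite("pics/s3r.png",d["frame"][:,:,::-1])
from ov import *
s=arm.sense();print(s["wrist_force"],s["wrist_torque"])
overlay("pics/s3r.png","scene",s["tool_pos"]*1000,9.85,[.5472,.0979,.1719],"pics/os3.png",370,180,450,260,7)
E
```

```text
time_s: 9.05
tool_pos: [0.5564, 0.0448, 0.1145]
ee_rot: [-0.541, 0.541, -0.455, 0.455]
wrist_force: [0.4, 0.8, -2.6]
finger_gap: 0.0436
t 9.05 pos [556.4  44.8 114.5] F [ 0.4   0.83 -2.55] T [-0.186  0.065 -0.006] gap 43.6
toolz yaw 9.9 zz -0.0001 y [-0.e+00 -1.e-04 -1.e+00] q [-0.83  0.29  0.79  1.85 -0.23  1.09  0.22]
[-0.11251287  0.64117565 -2.05819634] [-0.15421326  0.0797405  -0.01414387]
```

View pics/os3.png

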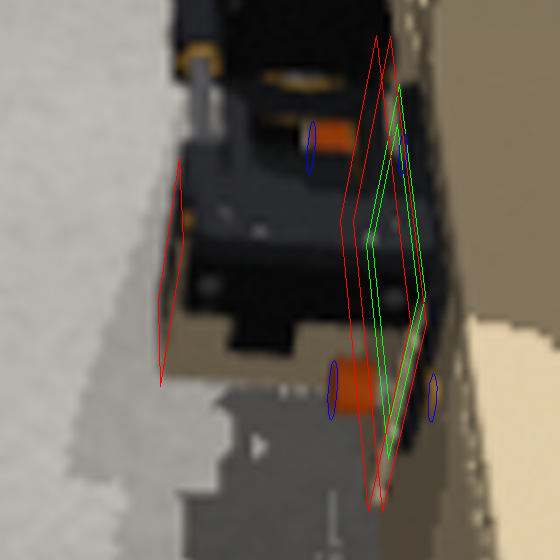

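```bash
python3 -m inch '[[-0.2,1,0,0,0,0,200],[0,0,0,0,0,0,200],[0,0,0,0,0,0,200]]'>/dev/null; python3 st.py|head -1; python3 -m inch '[[-0.2,1,0,0,0,0,200],[0,0,0,0,0,0,200],[0,0,0,0,0,0,200]]'>/dev/null; python3 st.py|head -1;python3 -m inch '[[-0.2,1,0,0,0,0,200],[0,0,0,0,0,0,200],[0,0,0,0,0,0,200]]'>/dev/null; python3 st.py|head -1;python3 -m inch '[[-0.1,1,0,0,0,0,200],[0,0,0,0,0,0,200],[0,0,0,0,0,0,200]]'>/dev/null; python3 st.py
```

```text
t 9.475 pos [556.2  46.1 114.5] F [-0.42 -0.22 -1.18] T [-0.097  0.018  0.019] gap 43.4
t 9.85 pos [556.   47.1 114.5] F [ 0.7   0.71 -2.07] T [-0.092  0.04   0.045] gap 43.8
t 10.225 pos [555.9  48.  114.5] F [ 0.58 -0.24 -1.06] T [-0.231  0.036  0.009] gap 43.8
t 10.6 pos [555.7  48.7 114.6] F [-0.12 -4.07 -0.84] T [-0.783 -0.008  0.114] gap 43.4
toolz yaw 9.9 zz -0.0001 y [-0.e+00 -3.e-04 -1.e+00] q [-0.84  0.29  0.79  1.86 -0.23  1.09  0.21]
```

```bash
python3 -m inch '[[-0.2,1,0,0,0,0,200],[0,0,0,0,0,0,200],[0,0,0,0,0,0,200]]'>/dev/null; python3 st.py|head -1; for i in 1 2 3 4 5; do python3 -m inch '[[0,0,0,0,0,0,200]]' >/dev/null; python3 st.py; done
```

```text
t 10.975 pos [555.6  49.3 114.6] F [ 0.77 -5.32 -1.57] T [-1.181 -0.061  0.163] gap 43.6
t 11.1 pos [555.6  49.3 114.6] F [ 1.18 -5.63 -1.04] T [-1.175 -0.016  0.136] gap 43.7
toolz yaw 9.89 zz 0.0 y [ 2.e-04 -8.e-04 -1.e+00] q [-0.84  0.29  0.79  1.86 -0.23  1.09  0.21]
t 11.225 pos [555.6  49.4 114.6] F [ 0.53 -5.15 -1.9 ] T [-1.187 -0.07   0.127] gap 43.4
toolz yaw 9.89 zz 0.0 y [ 1.e-04 -8.e-04 -1.e+00] q [-0.84  0.29  0.79  1.86 -0.23  1.09  0.21]
t 11.35 pos [555.6  49.3 114.6] F [ 0.68 -5.37 -0.58] T [-1.229 -0.051  0.126] gap 43.6
toolz yaw 9.89 zz 0.0001 y [ 2.e-04 -8.e-04 -1.e+00] q [-0.84  0.29  0.79  1.86 -0.23  1.09  0.21]
t 11.475 pos [555.6  49.3 114.6] F [ 0.42 -5.47 -1.39] T [-1.222 -0.017  0.129] gap 43.6
toolz yaw 9.89 zz 0.0001 y [ 2.e-04 -8.e-04 -1.e+00] q [-0.84  0.29  0.79  1.86 -0.23  1.09  0.21]
t 11.6 pos [555.6  49.3 114.6] F [ 0.4  -4.78 -0.76] T [-1.236 -0.051  0.104] gap 44.0
toolz yaw 9.89 zz 0.0001 y [ 2.e-04 -8.e-04 -1.e+00] q [-0.84  0.29  0.79  1.86 -0.23  1.09  0.21]
```

```bash
python3 -m inch '[[0.7,0.1,0,0,0,1,200],[0,0,0,0,0,0,200],[0,0,0,0,0,0,200]]'>/dev/null; for i in 1 2 3 4 5; do python3 -m inch '[[0,0,0,0,0,0,200]]' >/dev/null; python3 st.py; done
```

```text
t 12.1 pos [556.3  49.2 114.6] F [ 0.73 -6.04 -1.16] T [-1.242 -0.073 -0.219] gap 43.9
toolz yaw 10.84 zz -0.0 y [ 1.e-04 -8.e-04 -1.e+00] q [-0.84  0.29  0.79  1.85 -0.23  1.09  0.23]
t 12.225 pos [556.3  49.2 114.6] F [ 0.94 -5.54 -0.64] T [-1.235 -0.14  -0.219] gap 43.7
toolz yaw 10.84 zz -0.0001 y [ 1.e-04 -8.e-04 -1.e+00] q [-0.84  0.29  0.79  1.85 -0.23  1.09  0.23]
t 12.35 pos [556.3  49.2 114.6] F [ 0.33 -5.94 -1.48] T [-1.27  -0.047 -0.278] gap 44.0
toolz yaw 10.84 zz -0.0 y [ 1.e-04 -8.e-04 -1.e+00] q [-0.84  0.29  0.79  1.85 -0.23  1.09  0.23]
t 12.475 pos [556.3  49.2 114.6] F [ 1.78 -6.21 -0.83] T [-1.317 -0.074 -0.195] gap 43.9
toolz yaw 10.84 zz -0.0 y [ 1.e-04 -8.e-04 -1.e+00] q [-0.84  0.29  0.79  1.85 -0.23  1.09  0.23]
t 12.6 pos [556.3  49.2 114.6] F [ 0.38 -6.21 -1.25] T [-1.274 -0.039 -0.247] gap 43.5
toolz yaw 10.83 zz -0.0 y [ 1.e-04 -8.e-04 -1.e+00] q [-0.84  0.29  0.79  1.85 -0.23  1.09  0.23]
```

```bash
python3 -m inch '[[-0.5,-0.1,0,0,0,-0.7,200],[0,0,0,0,0,0,200],[0,0,0,0,0,0,200]]'>/dev/null; for i in 1 2 3 4 5; do python3 -m inch '[[0,0,0,0,0,0,200]]' >/dev/null; python3 st.py; done
```

```text
t 13.1 pos [555.8  49.3 114.6] F [-0.05 -4.9  -1.61] T [-1.137 -0.028 -0.147] gap 44.0
toolz yaw 10.16 zz -0.0 y [ 1.e-04 -7.e-04 -1.e+00] q [-0.84  0.29  0.79  1.86 -0.23  1.09  0.21]
t 13.225 pos [555.8  49.3 114.6] F [ 0.37 -5.49 -1.57] T [-1.181 -0.04  -0.118] gap 43.5
toolz yaw 10.15 zz -0.0 y [ 1.e-04 -7.e-04 -1.e+00] q [-0.84  0.29  0.79  1.86 -0.23  1.09  0.21]
t 13.35 pos [555.8  49.3 114.6] F [ 0.24 -5.26 -0.43] T [-1.151 -0.033 -0.152] gap 43.8
toolz yaw 10.16 zz -0.0001 y [ 1.e-04 -7.e-04 -1.e+00] q [-0.84  0.29  0.79  1.86 -0.23  1.09  0.21]
t 13.475 pos [555.8  49.3 114.6] F [ 0.32 -5.76 -1.4 ] T [-1.154 -0.038 -0.14 ] gap 43.8
toolz yaw 10.15 zz -0.0 y [ 1.e-04 -7.e-04 -1.e+00] q [-0.84  0.29  0.79  1.86 -0.23  1.09  0.21]
t 13.6 pos [555.8  49.3 114.6] F [-0.   -4.98 -2.28] T [-1.164 -0.071 -0.102] gap 43.6
toolz yaw 10.15 zz -0.0 y [ 1.e-04 -7.e-04 -1.e+00] q [-0.84  0.29  0.79  1.86 -0.23  1.09  0.21]
```

```bash
python3 -m inch '[[0,0,0,0,0,-0.13,200],[0,0,0,0,0,0,200],[0,0,0,0,0,0,200]]'>/dev/null; for i in 1 2 3 ; do python3 -m inch '[[0,0,0,0,0,0,200]]' >/dev/null; python3 st.py|head -1; done; echo pitch; python3 -m inch '[[0,0,0,0.3,0.05,0,200],[0,0,0,0,0,0,200],[0,0,0,0,0,0,200]]'>/dev/null; for i in 1 2 3 4 ; do python3 -m inch '[[0,0,0,0,0,0,200]]' >/dev/null; python3 st.py; done
```

```text
t 14.1 pos [555.7  49.3 114.6] F [ 0.17 -4.36  0.1 ] T [-1.167  0.003  0.032] gap 43.6
t 14.225 pos [555.7  49.3 114.6] F [-0.74 -5.29 -0.63] T [-1.142  0.019 -0.04 ] gap 43.8
t 14.35 pos [555.7  49.3 114.6] F [-0.26 -4.64 -2.06] T [-1.195  0.032  0.013] gap 43.9
pitch
t 14.85 pos [555.7  49.4 114.4] F [ 0.37 -5.24 -2.86] T [-1.406 -0.139 -0.042] gap 43.9
toolz yaw 10.05 zz -0.0001 y [-9.0e-04  4.4e-03 -1.0e+00] q [-0.84  0.29  0.79  1.86 -0.24  1.09  0.22]
t 14.975 pos [555.7  49.4 114.4] F [ 1.15 -5.61 -2.4 ] T [-1.376 -0.22   0.014] gap 43.8
toolz yaw 10.04 zz -0.0002 y [-9.0e-04  4.4e-03 -1.0e+00] q [-0.84  0.29  0.79  1.86 -0.24  1.09  0.22]
t 15.1 pos [555.7  49.4 114.4] F [ 1.05 -4.24 -2.64] T [-1.378 -0.151 -0.074] gap 43.5
toolz yaw 10.05 zz -0.0002 y [-9.0e-04  4.3e-03 -1.0e+00] q [-0.84  0.29  0.79  1.86 -0.24  1.09  0.22]
t 15.225 pos [555.7  49.4 114.4] F [ 0.14 -4.76 -3.41] T [-1.354 -0.188 -0.058] gap 43.4
toolz yaw 10.05 zz -0.0002 y [-0.001   0.0043 -1.    ] q [-0.84  0.29  0.79  1.86 -0.24  1.09  0.22]
```

```bash
python3 -m inch '[[0,0,0,-0.6,-0.1,0,200],[0,0,0,0,0,0,200],[0,0,0,0,0,0,200]]'>/dev/null; for i in 1 2 3 4 ; do python3 -m inch '[[0,0,0,0,0,0,200]]' >/dev/null; python3 st.py; done;  python3 -m inch '[[0,0,0,-0.3,-0.05,0,200],[0,0,0,0,0,0,200],[0,0,0,0,0,0,200]]'>/dev/null; for i in 1 2 3 4 ; do python3 -m inch '[[0,0,0,0,0,0,200]]' >/dev/null; python3 st.py; done
```

```text
t 15.725 pos [555.8  49.3 114.7] F [-0.05 -6.   -0.91] T [-1.181  0.112  0.046] gap 43.6
toolz yaw 10.04 zz -0.0001 y [ 0.001  -0.0059 -1.    ] q [-0.85  0.29  0.79  1.86 -0.22  1.09  0.21]
t 15.85 pos [555.8  49.3 114.7] F [ 0.71 -5.96 -0.62] T [-1.186  0.049 -0.031] gap 43.9
toolz yaw 10.04 zz -0.0001 y [ 9.0e-04 -5.9e-03 -1.0e+00] q [-0.85  0.29  0.79  1.86 -0.22  1.09  0.21]
t 15.975 pos [555.7  49.3 114.7] F [-0.71 -5.78 -0.09] T [-1.209  0.032  0.028] gap 43.8
toolz yaw 10.04 zz -0.0001 y [ 9.0e-04 -5.8e-03 -1.0e+00] q [-0.85  0.29  0.79  1.86 -0.22  1.09  0.21]
t 16.1 pos [555.8  49.3 114.7] F [ 0.76 -5.14 -0.4 ] T [-1.269  0.036 -0.031] gap 43.8
toolz yaw 10.04 zz -0.0001 y [ 9.0e-04 -5.8e-03 -1.0e+00] q [-0.85  0.29  0.79  1.86 -0.22  1.09  0.21]
t 16.6 pos [555.8  49.3 114.8] F [-0.99 -6.92  1.38] T [-1.249  0.123  0.029] gap 43.6
toolz yaw 10.04 zz -0.0 y [ 0.002  -0.0111 -0.9999] q [-0.85  0.29  0.79  1.86 -0.22  1.09  0.2 ]
t 16.725 pos [555.8  49.3 114.8] F [-0.73 -6.2  -0.26] T [-1.237  0.107 -0.01 ] gap 43.6
toolz yaw 10.04 zz 0.0 y [ 0.002  -0.0111 -0.9999] q [-0.85  0.29  0.79  1.86 -0.22  1.09  0.2 ]
t 16.85 pos [555.8  49.2 114.8] F [-0.24 -6.03  0.59] T [-1.229  0.146  0.02 ] gap 43.6
toolz yaw 10.03 zz -0.0 y [ 0.0019 -0.0111 -0.9999] q [-0.85  0.29  0.79  1.86 -0.22  1.09  0.2 ]
t 16.975 pos [555.9  49.3 114.8] F [ 0.11 -6.86  0.94] T [-1.197  0.173 -0.037] gap 43.6
toolz yaw 10.03 zz -0.0 y [ 0.002  -0.0111 -0.9999] q [-0.85  0.29  0.79  1.86 -0.22  1.09  0.2 ]
```

```bash
python3 -m inch '[[0,0,0,0.6,0.1,0,200],[0,0,0,0,0,0,200],[0,0,0,0,0,0,200]]'>/dev/null; for i in 1 2 3 ; do python3 -m inch '[[0,0,0,0,0,0,200]]' >/dev/null; python3 st.py; done;  python3 -m inch '[[-0.2,1,0,0,0,0,200],[0,0,0,0,0,0,200],[0,0,0,0,0,0,200]]'>/dev/null; for i in 1 2 3  ; do python3 -m inch '[[0,0,0,0,0,0,200]]' >/dev/null; python3 st.py; done;python3 -m inch '[[-0.2,1,0,0,0,0,200],[0,0,0,0,0,0,200],[0,0,0,0,0,0,200]]'>/dev/null; for i in 1 2 3  ; do python3 -m inch '[[0,0,0,0,0,0,200]]' >/dev/null; python3 st.py; done
```

```text
t 17.475 pos [555.8  49.4 114.5] F [ 0.57 -4.98 -2.89] T [-1.27  -0.227 -0.017] gap 43.7
toolz yaw 10.04 zz -0.0 y [ 1.e-04 -8.e-04 -1.e+00] q [-0.84  0.29  0.79  1.86 -0.23  1.09  0.21]
t 17.6 pos [555.8  49.4 114.5] F [ 1.37 -6.1  -2.86] T [-1.258 -0.167 -0.045] gap 43.4
toolz yaw 10.04 zz -0.0 y [ 1.e-04 -7.e-04 -1.e+00] q [-0.84  0.29  0.79  1.86 -0.23  1.09  0.21]
t 17.725 pos [555.8  49.4 114.5] F [ 1.49 -5.95 -1.79] T [-1.203 -0.167 -0.066] gap 43.5
toolz yaw 10.04 zz 0.0 y [ 2.e-04 -7.e-04 -1.e+00] q [-0.84  0.29  0.79  1.86 -0.23  1.09  0.21]
t 18.225 pos [555.7  49.9 114.5] F [ 1.25 -6.6  -2.42] T [-1.55  -0.298  0.021] gap 44.0
toolz yaw 10.02 zz 0.0002 y [ 4.0e-04 -1.3e-03 -1.0e+00] q [-0.84  0.29  0.79  1.86 -0.23  1.09  0.21]
t 18.35 pos [555.7  49.9 114.5] F [ 1.97 -7.31 -3.98] T [-1.591 -0.24  -0.021] gap 43.8
toolz yaw 10.02 zz 0.0001 y [ 3.0e-04 -1.3e-03 -1.0e+00] q [-0.84  0.29  0.79  1.86 -0.23  1.09  0.21]
t 18.475 pos [555.7  49.9 114.5] F [ 2.62 -7.36 -2.36] T [-1.506 -0.258 -0.005] gap 43.8
toolz yaw 10.02 zz 0.0001 y [ 3.0e-04 -1.3e-03 -1.0e+00] q [-0.84  0.29  0.79  1.86 -0.23  1.09  0.21]
t 18.975 pos [555.6  50.3 114.5] F [ 2.18 -8.09 -2.99] T [-1.852 -0.374 -0.004] gap 43.4
toolz yaw 10.0 zz 0.0002 y [ 5.0e-04 -1.9e-03 -1.0e+00] q [-0.84  0.29  0.79  1.86 -0.23  1.09  0.21]
t 19.1 pos [555.6  50.4 114.5] F [ 2.3  -7.74 -3.14] T [-1.862 -0.375 -0.055] gap 43.4
toolz yaw 10.0 zz 0.0002 y [ 5.0e-04 -1.9e-03 -1.0e+00] q [-0.84  0.29  0.79  1.86 -0.23  1.09  0.21]
t 19.225 pos [555.6  50.3 114.5] F [ 2.65 -9.11 -3.34] T [-1.872 -0.343 -0.025] gap 43.6
toolz yaw 10.0 zz 0.0002 y [ 6.0e-04 -1.9e-03 -1.0e+00] q [-0.84  0.29  0.79  1.86 -0.23  1.09  0.21]
```

```bash
python3 -m inch '[[-0.2,1,0,0.08,0.01,0,200],[0,0,0,0,0,0,200],[0,0,0,0,0,0,200]]'>/dev/null; for i in 1 2 3 ; do python3 -m inch '[[0,0,0,0,0,0,200]]' >/dev/null; python3 st.py|head -1; done;  python3 -m inch '[[-0.2,1,0,0.04,0,0,200],[0,0,0,0,0,0,200],[0,0,0,0,0,0,200]]'>/dev/null; for i in 1 2 3 4 5 ; do python3 -m inch '[[0,0,0,0,0,0,200]]' >/dev/null; python3 st.py; done
python3 - <<'E'
from station import arm
import cv2
d=arm.get_image("scene");cv2.imwrite("pics/s4r.png",d["frame"][:,:,::-1])
from ov import *
s=arm.sense()
overlay("pics/s4r.png","scene",s["tool_pos"]*1000,10.0,[.5472,.0979,.1719],"pics/os4.png",370,180,450,260,7)
b=cv2.resize(d["frame"][180:260,370:450,::-1],None,fx=7,fy=7,interpolation=cv2.INTER_CUBIC);cv2.imwrite("pics/s4c.png",b)
E
```

```text
t 19.725 pos [555.5  50.8 114.5] F [  2.69 -10.16  -4.1 ] T [-2.20e+00 -4.89e-01  2.00e-03] gap 43.9
t 19.85 pos [555.5  50.8 114.5] F [  3.44 -10.26  -4.61] T [-2.229 -0.446  0.054] gap 43.5
t 19.975 pos [555.5  50.8 114.5] F [ 2.9  -9.94 -3.35] T [-2.201 -0.514  0.015] gap 43.9
t 20.475 pos [555.4  51.3 114.5] F [  4.09 -10.77  -3.37] T [-2.568 -0.601  0.014] gap 43.4
toolz yaw 9.95 zz 0.0006 y [ 8.e-04 -1.e-03 -1.e+00] q [-0.85  0.29  0.79  1.86 -0.23  1.09  0.21]
t 20.6 pos [555.4  51.3 114.5] F [  3.18 -12.06  -3.52] T [-2.531 -0.493  0.044] gap 43.4
toolz yaw 9.96 zz 0.0006 y [ 8.e-04 -1.e-03 -1.e+00] q [-0.85  0.29  0.79  1.86 -0.23  1.09  0.21]
t 20.725 pos [555.4  51.3 114.5] F [  3.52 -10.15  -3.44] T [-2.578 -0.552  0.039] gap 43.7
toolz yaw 9.96 zz 0.0006 y [ 8.e-04 -1.e-03 -1.e+00] q [-0.85  0.29  0.79  1.86 -0.23  1.09  0.21]
t 20.85 pos [555.4  51.3 114.5] F [  4.31 -11.71  -3.77] T [-2.517 -0.485 -0.035] gap 43.7
toolz yaw 9.96 zz 0.0006 y [ 8.e-04 -1.e-03 -1.e+00] q [-0.85  0.29  0.79  1.86 -0.23  1.09  0.21]
t 20.975 pos [555.4  51.3 114.5] F [  3.97 -11.9   -3.96] T [-2.577 -0.553  0.024] gap 43.6
toolz yaw 9.96 zz 0.0006 y [ 8.e-04 -1.e-03 -1.e+00] q [-0.85  0.29  0.79  1.86 -0.23  1.09  0.21]
```

View pics/os4.png

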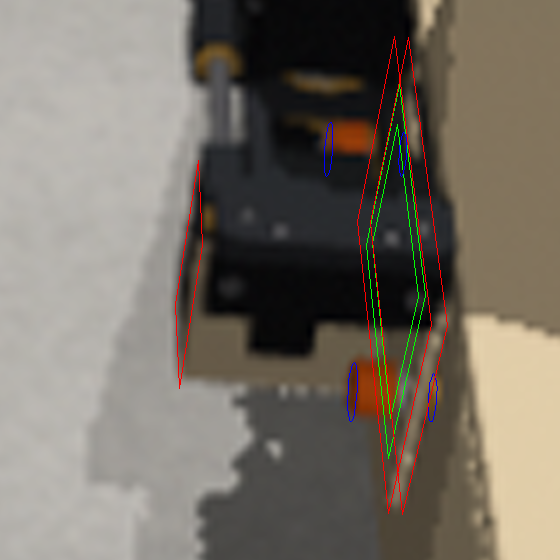

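View pics/s4c.png

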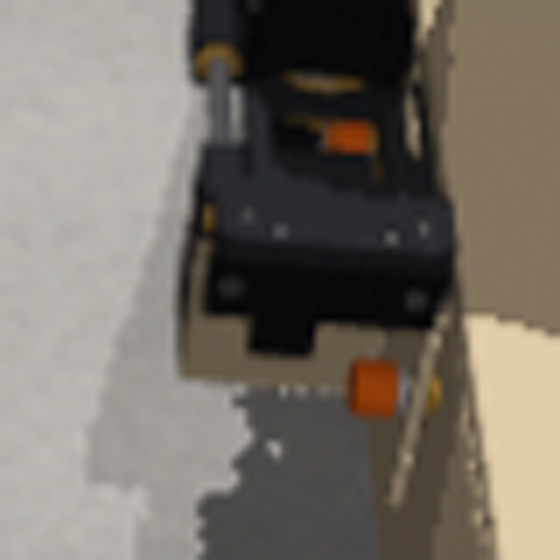

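```bash
for i in 1 2 3 4 5 6 7 8; do python3 -m inch '[[0,0,0,0,0,0,200],[0,0,0,0,0,0,200],[0,0,0,0,0,0,200],[0,0,0,0,0,0,200],[0,0,0,0,0,0,200]]' >/dev/null; python3 st.py|head -1; done
```

```text
t 21.65 pos [555.4  51.3 114.5] F [  3.72 -11.28  -4.01] T [-2.561 -0.539 -0.026] gap 43.4
t 22.275 pos [555.4  51.3 114.5] F [  3.08 -11.71  -4.27] T [-2.579 -0.585  0.037] gap 43.7
t 22.9 pos [555.4  51.3 114.5] F [  3.41 -12.1   -4.96] T [-2.544 -0.534  0.04 ] gap 43.5
t 23.525 pos [555.4  51.3 114.5] F [  4.42 -11.32  -4.08] T [-2.552 -0.539  0.071] gap 44.0
t 24.15 pos [555.4  51.3 114.5] F [  3.47 -11.6   -5.16] T [-2.534 -0.528  0.033] gap 43.9
t 24.775 pos [555.4  51.3 114.5] F [  3.32 -12.17  -3.85] T [-2.552 -0.528  0.003] gap 43.7
t 25.4 pos [555.4  51.3 114.5] F [  3.58 -11.48  -3.61] T [-2.568 -0.536 -0.012] gap 43.9
t 26.025 pos [555.4  51.3 114.5] F [  3.56 -11.2   -4.35] T [-2.591 -0.538 -0.032] gap 43.7
```

Steady at about 12.2 N for over 5 s, with no drift or slip, so I'm handing in.

```bash
python3 -c "
from station import arm
print(arm.close_job())"; python3 st.py|head -1
```

```text
the job is handed in; nothing more can be done
None
the job is handed in; nothing more can be done
```

The cover is up over the filter port and pressed onto the seal. The arm is still gripping and pushing, and the job is handed in at about 26 s.

I took the cover by its cowl from above, with the grip set to 55 N. I carried it to the port and turned it to match the end face. While it was in light contact I trimmed its angle by the wrist torque, tilting the cover briefly by up to about 0.6° to find the balance, and then brought it up to full push.

**Last checks:**
- **Push:** about 12.2 N along the pressing direction, steady for more than 5 s before handing in. From the arm's position the seal is squeezed about 3.6 mm; the limit is 6.5 mm.
- **Squareness:** the torque about the vertical axis reads the same as before contact, so the near and far sides are even. The tool is upright to within about 0.1°. How evenly the top and bottom are pressed is less certain, because I don't know exactly where the wrist sensor sits. From the tilt I expect a difference of no more than a few tenths of a millimetre.
- **Position:** in the last picture the far thumbscrew lines up with its brass bush. The near bush was hidden by the gripper, so I only know its position from the fitted pose, to about 1–2 mm.
- **Grip:** the opening stayed at about 43.7 mm, and the cover showed no slip in the picture or in the readings.
- **Side forces:** there are sideways and downward friction forces on the seal of about 2–2.5 N each, left over from the small adjustments.
- **Other items:** the arm's path stayed clear of everything else on the counter. I did not take a full picture at the end to confirm nothing moved.

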